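# Take the either-hand twist cap off the feeder hopper

### The arm

A 7-joint arm with a two-finger parallel gripper is mounted at the origin on the work surface. World frame = base frame: x ahead of the robot, y to its left, z up, the work surface at z = 0. Lengths are in m, angles in rad, forces in N, time in s.
With the tool pointing down it reaches from about 0.35 to 0.9 m from the base axis. Payload 19.9 kg.
Tool frame: the origin (TCP) lies midway between the tips of the shut fingers; the grasp point (between the pads) lies 19 mm behind it; z points along the fingers, y is the line along which they close (so a half turn about z gives the same grasp; the last joint's range is limited). The gripper opens to 85 mm and grips with 20 to 120 N. Pads are 22 mm wide; open, the fingers measure 114 mm over their backs; the gripper's body (76 mm by 85 mm) begins 54 mm behind the grasp point. The pads swing forward as they close: fully open they stand 13 mm farther back than shut.
Start: joints at [1.099, 0.417, -0.01, 1.614, 0.005, 1.111, -0.053], TCP at [0.26, -0.568, 0.231] pointing down, gripper open.
Joint ranges: [-2.81, 2.81], [-0.39, 2.02], [-1.27, 1.25], [0.06, 2.57], [-1.19, 4.33], [0.19, 2], [-2.82, 2.82]. Speed limits (rad/s): [1.89, 1.89, 2.39, 2.39, 3.01, 3.01, 3.01].

### API

Orientations are given as a rotation vector (axis times angle).
In Python, from rig import manip gives the robot as it stands.
- The arm moves only by the shell command python3 -m pendant 'ROWS'. ROWS is JSON, a list of rows, each an object of numbers: "tx", "ty", "tz": the shift along the tool's x, y, z in m; "wx", "wy", "wz": the turn, a rotation vector about the tool's x, y, z in degrees; "fingers": the opening, from 0 (shut) to 1 (fully open). A call has exactly 10 rows; each row shifts and turns the commanded pose from where the row before left it, along the tool's axes as they then stand; what a row does not reach is not made up. A row lasts 1/10 s, in which the tool goes at most 50 mm and 8.59 degrees, less where a joint would pass 70% of its speed; a pose out of reach is approached as far as the arm can. A call is refused whole if a number of a shift passes 0.05 or a number of a turn 8.59, either way. A call with a gripper value outside its range is refused whole. The fingers move at their own pace and stop on an object; the grip force is fixed at half the most. Time passes only in rows, so rows that do not move let the fingers close, or fill a call up. It gives the time, the measured TCP pose, the force, the opening and the grip force at its end, in the units of the state.
- manip.state(): the state, without advancing time (a new reading comes with each control period).
- manip.snapshot(name): name is "scene" or "top" or "wrist"; returns a dict with "pixels" (400x640x3 uint8, red, green, blue), "fx", "fy", "cx", "cy" (pixels), "distortion" ([k1, k2, p1, p2, k3] as OpenCV has them; the pictures are not rectified), "xyz" and "attitude" of the camera in the world; the wrist camera has in their place "tool_from_camera" (4x4, takes a point from camera to tool coordinates, whose origin is the TCP and whose axes are the flange's). Camera axes: x right, y up, looking along -z (the intrinsics and any distortion apply to the point x, -y, -z); pixel columns grow to the right and rows downward; lengths in m; the calibration is good to about 2 mm. A picture is of the moment at which its call begins: read the wrist's pose just before it. There is no depth.
- manip.sign_off(): hands the job in; it is judged then, once.
The state is a dict: "clock": time; "joint_pos": joint angles; "dq": joint speeds; "joint_efforts": joint torques, N m; "tcp_pos": TCP position; "ee_rot": TCP orientation; "force": force on the tool from outside, world axes, zero at the start; "moment": the same for the moment, N m; "width": opening from 0.0 (shut) to 1.0 (fully open); "grip_force": force on a finger pad.
Only numpy, scipy, OpenCV 4.12 (cv2) and the standard library are available. Lean on these libraries where they do the work, as an engineer would, in place of code of your own. Each camera call takes 0.05 s, during which the arm holds its last target. There are 200 camera calls.

### The job

Open the feeder hopper for refilling: first put it on hold by pressing the three keys of its control pad fully down and letting them spring back, one at a time, from the largest to the smallest. Then take the winged cap of the hopper by its wing, find which way it twists loose (some are left-handed, so if one way hits a stop, turn it about 60 degrees the other way), and lift it straight off. Finish while still holding the cap in the gripper, level and still, a hand's breadth above the open neck, and leave the other things on the bench where they are.

Things in the scene. Friction and masses are not known exactly. Their poses are not given: they have to be found in the camera images.
- hopper: fixed round feeder hopper of cream plastic, 112 mm across at the foot, 94 mm body, 68 mm neck whose rim is 120 mm above the bench; a feed trough 28 mm high reaches 91 mm out on its -x side; origin at the centre of its underside, z up
- cap: grey twist-lock cap on the hopper neck, 90 g: disc 70 mm across, 6 mm thick, on the rim; a hidden locking bar reaches 27 mm below. Origin: disc underside, on the turning axis. A turn of about 60 degrees (55 to 90 all do) the right way, clockwise or anticlockwise, not visible, frees it to lift straight out; the wrong way it meets a hard stop after 5 to 17 degrees. It turns easily; locked, it rises 2 mm
- cap_grip (a point): centre of the upright wing on top of the cap, on its turning axis: a flat-sided bar 50 mm long along the cap's x axis, 14 mm thick along its y axis, 26 mm high (from 13 mm above to 13 mm below this point, where the disc begins); 139 mm above the bench when the cap is on
- pad: fixed control pad of the feeder, a cream slab 90 x 210 x 18 mm with three keys in a row along its y axis; origin at the centre of its underside
- key_large_top (a point): largest round key on the control pad, 44 mm across: centre of its top face, 40 mm above the bench when up, 10 mm above its round collar (60 mm across); the keys stand 60 mm apart in a row in any order, all in the same dark plastic
- key_medium_top (a point): medium round key on the control pad, 32 mm across: centre of its top face, 40 mm above the bench when up, 10 mm above its round collar (48 mm across); the keys stand 60 mm apart in a row in any order, all in the same dark plastic
- key_small_top (a point): smallest round key on the control pad, 22 mm across: centre of its top face, 40 mm above the bench when up, 10 mm above its round collar (38 mm across); the keys stand 60 mm apart in a row in any order, all in the same dark plastic
- key_large (a joint): travel of the largest key in m: 0 up, 0.006 fully down; springs back; starts to move at about 1.5 N, bottoms at about 5 N
- key_medium (a joint): travel of the medium key in m: 0 up, 0.006 fully down; springs back; starts to move at about 1.5 N, bottoms at about 5 N
- key_small (a joint): travel of the smallest key in m: 0 up, 0.006 fully down; springs back; starts to move at about 1.5 N, bottoms at about 5 N
- bowl: bystander: speckled stoneware bowl, 120 mm across, 45 mm high; origin at the centre of its underside
- brush: bystander: purple silicone grooming brush, 160 mm long, 34 mm wide, 23 mm high, lying along its x axis; origin under its middle
- twigs: bystander: bundle of hazel chew twigs, 150 mm long, 42 mm wide, 38 mm high, lying along its x axis; origin under its middle
- rake: bystander: small chrome hand rake with a wooden handle, 245 mm long, lying along its x axis (handle from -140 to -30 mm, head 90 mm wide at +60 to +103 mm), 22 mm high; origin under its middle
- lick: bystander: round mineral lick, 66 mm across, 30 mm high; origin under its centre
- bottle: bystander: standing clear drinking bottle, 60 mm across, 130 mm high; origin under its centre
Mind the look-alikes: they are no part of the job. Of the things shaped like the cap, the grey one is meant.

How it is judged:
By the outcome, as a careful person would: the job done as asked, in the order asked, and still so for the second after the job is handed in, while the arm keeps its last pose, push and grip.
It also fails if it takes over 67 s, if anything falls off the work surface, if the arm or the gripper's body presses on something with over 40 N, if the wrist force passes 120 N, or if a joint passes its speed limit or range.

## Working session

There is one attempt and no reset: what is moved stays moved. The work goes in short steps, Python scripts to look and compute and a shell command to move; the robot and the scene stay as the last step left them, time stands still between calls to the robot, and variables do not carry over. Pictures are saved under pics/ and viewed, at most 10 in all, crops included, and the job is handed in when it is done.

```bash
ls; mkdir -p pics
python3 - <<'E'
from rig import manip
import cv2
s=manip.state();print(s)
for n in("scene","top"):
    d=manip.snapshot(n);cv2.imwrite(f"pics/{n}0.png",d["pixels"][:,:,::-1]);print({k:v for k,v in d.items() if k!="pixels"})
E
```

```text
pics
{'clock': 0.0, 'joint_pos': array([ 1.09948824,  0.41797576, -0.01031041,  1.61420753,  0.00471691,
        1.11071848, -0.05299873]), 'dq': array([ 0.00155396, -0.00037856, -0.00045427,  0.00071034,  0.00103041,
        0.00220889, -0.00066298]), 'joint_efforts': array([-2.77880663e-04, -8.64459372e+01,  6.78484663e-01, -4.34892440e+01,
        1.90751109e-02,  7.49316998e-03, -9.66560174e-05]), 'tcp_pos': array([ 0.26026936, -0.56782087,  0.23064511]), 'ee_rot': array([-3.06811740e+00, -6.69730837e-01,  5.92724441e-04]), 'force': array([ 0.16231265, -0.05085751,  0.24983908]), 'moment': array([-0.04452824,  0.02418235,  0.01083383]), 'grip_force': 0.0, 'width': 1.0022867756636726}
{'fx': 427.62974188289786, 'fy': 427.62974188289786, 'cx': 320.0654045957985, 'cy': 197.80315558841409, 'distortion': array([-0.03243535,  0.        ,  0.        ,  0.        ,  0.        ]), 'xyz': array([ 1.07303169, -0.46933854,  0.94450865]), 'attitude': array([0.63393697, 0.29866998, 0.78992269])}
{'fx': 488.6635008218205, 'fy': 488.6635008218205, 'cx': 326.389695157927, 'cy': 197.76587296414183, 'distortion': array([-0.06188957,  0.        ,  0.        ,  0.        ,  0.        ]), 'xyz': array([4.58173582e-01, 8.04817999e-04, 1.25085852e+00]), 'attitude': array([ 0.06588352, -0.09090138, -1.58939232])}
```

View pics/top0.png

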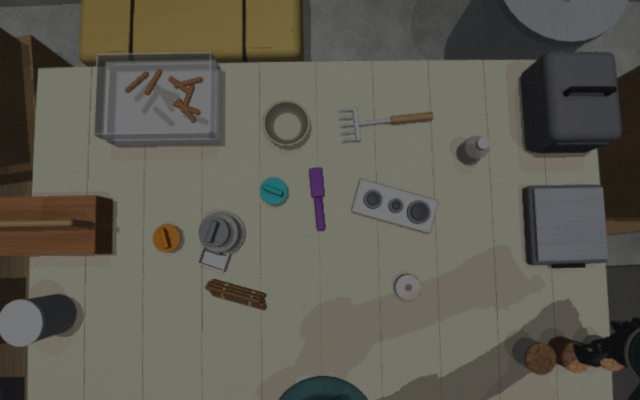

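View pics/scene0.png

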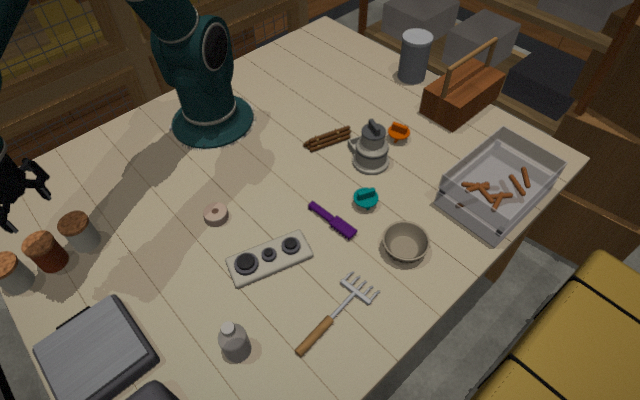

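The top view shows keys at about (373,198), (396,205) and (419,211). Three things are cap-shaped: grey on the hopper at (215,232), orange at (167,238) and teal at (274,191). The grey one on the hopper fits the description. I'll confirm it in an enlarged crop.

Run:
```python
import cv2,numpy as np
t=cv2.imread("pics/top0.png");s=cv2.imread("pics/scene0.png")
def c(i,x,y,w=100,h=75): return cv2.resize(i[y:y+h,x:x+w],(400,300),interpolation=cv2.INTER_CUBIC)
cv2.imwrite("pics/crop1.png",np.vstack([np.hstack([c(t,345,170),c(t,170,195)]),np.hstack([c(s,220,222),c(s,325,105)])]))
```

```text
(no output)
```

View pics/crop1.png

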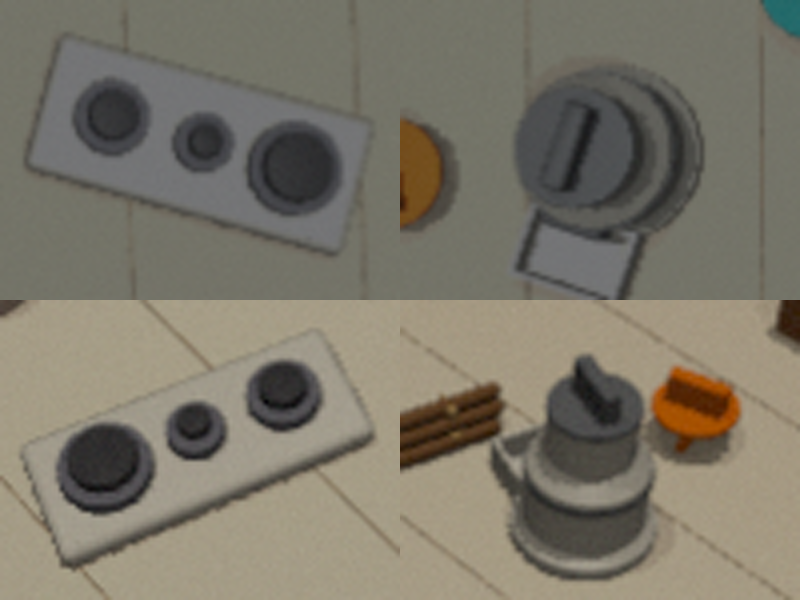

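The crops give these positions (top / scene pixels):

| Thing | Top | Scene |
|---|---|---|
| Largest key | (419,210.8) | (246.5,260.2) |
| Smallest key | (396.5,205) | (268.7,252.2) |
| Medium key | (373.3,198.5) | (291,243) |
| Grey cap disc | (214,231.8) | (373.8,131.5) |

The grey cap with the wing on the hopper is the one meant. The orange and teal ones lie on the bench.

```bash
cat > h.py <<'E'
import numpy as np,cv2
from scipy.spatial.transform import Rotation as R
C={"scene":dict(f=427.6297,c=(320.0654,197.8032),k=-0.03243535,p=[1.07303169,-0.46933854,0.94450865],r=[0.63393697,0.29866998,0.78992269]),
"top":dict(f=488.6635,c=(326.3897,197.76587),k=-0.06188957,p=[.458173582,.000804818,1.25085852],r=[.06588352,-.09090138,-1.58939232])}
def ray(K,dist,px):
    u=cv2.undistortPoints(np.array([[px]],float),K,dist)[0,0]
    return np.array([u[0],-u[1],-1.])
def fray(n,px):
    c=C[n];K=np.array([[c["f"],0,c["c"][0]],[0,c["f"],c["c"][1]],[0,0,1]])
    return np.array(c["p"]),R.from_rotvec(c["r"]).apply(ray(K,np.array([c["k"],0,0,0,0]),px))
def tri(rays):
    A=[];b=[]
    for o,d in rays:
        d=d/np.linalg.norm(d);P=np.eye(3)-np.outer(d,d);A.append(P);b.append(P@o)
    return np.linalg.lstsq(np.vstack(A),np.hstack(b),rcond=None)[0]
def atz(o,d,z): return o+d*(z-o[2])/d[2]
def wray(d,pos,rot,px):
    T=np.array(d["tool_from_camera"]);K=np.array([[d["fx"],0,d["cx"]],[0,d["fy"],d["cy"]],[0,0,1]])
    M=R.from_rotvec(rot).as_matrix()
    return pos+M@T[:3,3],M@T[:3,:3]@ray(K,np.array(d["distortion"]),px)
def intool(p,s):
    return R.from_rotvec(s["ee_rot"]).inv().apply(np.array(p)-s["tcp_pos"])
E
python3 - <<'E'
from h import *
from rig import manip
s=manip.state();print(R.from_rotvec(s["ee_rot"]).as_matrix().round(3))
for n,a,b,z in [("L",(419,210.8),(246.5,260.2),.04),("S",(396.5,205),(268.7,252.2),.04),("M",(373.3,198.5),(291,243),.04),("disc",(214,231.8),(373.8,131.5),.126)]:
    print(n,tri([fray("top",a),fray("scene",b)]).round(4),atz(*fray("top",a),z).round(4),atz(*fray("scene",b),z).round(4))
a=atz(*fray("top",(214.5,220)),.152);b=atz(*fray("top",(209.5,242.5)),.152);print(a,b,np.degrees(np.arctan2(*(a-b)[[1,0]])))
E
```

```text
[[ 0.909  0.417 -0.001]
 [ 0.417 -0.909  0.001]
 [-0.    -0.001 -1.   ]]
L [ 0.5419 -0.2499  0.0401] [ 0.5418 -0.2502  0.04  ] [ 0.5421 -0.2497  0.04  ]
S [ 0.5581 -0.1946  0.0351] [ 0.5574 -0.1943  0.04  ] [ 0.5613 -0.1956  0.04  ]
M [ 0.5756 -0.1367  0.0357] [ 0.5748 -0.1367  0.04  ] [ 0.5784 -0.1377  0.04  ]
disc [0.4973 0.2428 0.1228] [0.4967 0.2416 0.126 ] [0.4998 0.2406 0.126 ]
[0.52235187 0.23495624 0.152     ] [0.47209202 0.24619601 0.152     ] -12.605832127907416
```

```bash
python3 -m pendant '[{"tx":0.039,"ty":-0.017,"fingers":0},{"tx":0.039,"ty":-0.017,"fingers":0},{"tx":0.039,"ty":-0.017,"fingers":0},{"tx":0.039,"ty":-0.017,"fingers":0},{"tx":0.039,"ty":-0.017,"fingers":0},{"tx":0.039,"ty":-0.017,"fingers":0},{"tx":0.039,"ty":-0.017,"fingers":0},{"tx":0.039,"ty":-0.017,"fingers":0},{"tx":0.039,"ty":-0.017,"fingers":0},{"tx":0.039,"ty":-0.017,"fingers":0}]'
python3 -m pendant '[{"wz":-8.5,"tz":0.005},{"wz":-8.5,"tz":0.005},{"wz":-8.5,"tz":0.005},{"wz":-8.5,"tz":0.005},{"wz":-8.5,"tz":0.005},{"wz":-8.5,"tz":0.005},{"wz":-8.5,"tz":0.005},{"wz":-8.5,"tz":0.005},{"wz":-8.5,"tz":0.005},{"wz":-8.5,"tz":0.005}]'
python3 -m pendant '[{"wz":-7},{"wz":-7},{"wz":-7},{"wz":-7},{"wz":-7},{"wz":-7},{"wz":-7},{"wz":-7},{"wz":-7},{"wz":-7.4}]'
python3 - <<'E'
from h import *
from rig import manip
s=manip.state();print(s["joint_pos"].round(2),s["tcp_pos"],s["ee_rot"],s["width"])
print(R.from_rotvec(s["ee_rot"]).as_matrix().round(3))
d=manip.snapshot("wrist");cv2.imwrite("pics/w1.png",d["pixels"][:,:,::-1])
import pickle;pickle.dump((d,s),open("w1.pkl","wb"))
E
```

```text
[ 1.1   0.42 -0.01  1.61  0.    1.11 -0.05] [ 0.26029453 -0.56788102  0.23072958] [-3.06832330e+00 -6.69747189e-01  4.70690728e-04] 0.9984766020973106
[[ 0.909  0.417 -0.001]
 [ 0.417 -0.909  0.001]
 [-0.    -0.001 -1.   ]]$[0]: bad value
$[0]: bad value
$[0]: bad value
```

View pics/w1.png

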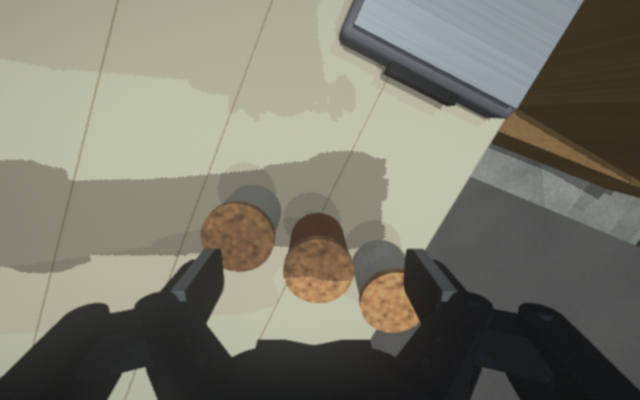

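The calls were refused and the arm has not moved, so the view is still of the jars. Each row probably needs all seven numbers.

```bash
python3 -m pendant '[{"tx":0.039,"ty":-0.017,"tz":0,"wx":0,"wy":0,"wz":0,"fingers":0},{"tx":0.039,"ty":-0.017,"tz":0,"wx":0,"wy":0,"wz":0,"fingers":0},{"tx":0.039,"ty":-0.017,"tz":0,"wx":0,"wy":0,"wz":0,"fingers":0},{"tx":0.039,"ty":-0.017,"tz":0,"wx":0,"wy":0,"wz":0,"fingers":0},{"tx":0.039,"ty":-0.017,"tz":0,"wx":0,"wy":0,"wz":0,"fingers":0},{"tx":0.039,"ty":-0.017,"tz":0,"wx":0,"wy":0,"wz":0,"fingers":0},{"tx":0.039,"ty":-0.017,"tz":0,"wx":0,"wy":0,"wz":0,"fingers":0},{"tx":0.039,"ty":-0.017,"tz":0,"wx":0,"wy":0,"wz":0,"fingers":0},{"tx":0.039,"ty":-0.017,"tz":0,"wx":0,"wy":0,"wz":0,"fingers":0},{"tx":0.039,"ty":-0.017,"tz":0,"wx":0,"wy":0,"wz":0,"fingers":0}]'
```

```text
clock: 1.15
tcp_pos: [0.545, -0.2496, 0.2312]
ee_rot: [-3.069, -0.67, 0.0]
force: [1.1, -0.3, 0.4]
width: -0.002
grip_force: 0.0
```

```bash
python3 -m pendant '[{"tx":0,"ty":0,"tz":0.005,"wx":0,"wy":0,"wz":-8.5,"fingers":0},{"tx":0,"ty":0,"tz":0.005,"wx":0,"wy":0,"wz":-8.5,"fingers":0},{"tx":0,"ty":0,"tz":0.005,"wx":0,"wy":0,"wz":-8.5,"fingers":0},{"tx":0,"ty":0,"tz":0.005,"wx":0,"wy":0,"wz":-8.5,"fingers":0},{"tx":0,"ty":0,"tz":0.005,"wx":0,"wy":0,"wz":-8.5,"fingers":0},{"tx":0,"ty":0,"tz":0.005,"wx":0,"wy":0,"wz":-8.5,"fingers":0},{"tx":0,"ty":0,"tz":0.005,"wx":0,"wy":0,"wz":-8.5,"fingers":0},{"tx":0,"ty":0,"tz":0.005,"wx":0,"wy":0,"wz":-8.5,"fingers":0},{"tx":0,"ty":0,"tz":0.005,"wx":0,"wy":0,"wz":-8.5,"fingers":0},{"tx":0,"ty":0,"tz":0.005,"wx":0,"wy":0,"wz":-8.5,"fingers":0}]'
python3 -m pendant '[{"tx":0,"ty":0,"tz":0.005,"wx":0,"wy":0,"wz":-7,"fingers":0},{"tx":0,"ty":0,"tz":0.005,"wx":0,"wy":0,"wz":-7,"fingers":0},{"tx":0,"ty":0,"tz":0.005,"wx":0,"wy":0,"wz":-7,"fingers":0},{"tx":0,"ty":0,"tz":0.005,"wx":0,"wy":0,"wz":-7,"fingers":0},{"tx":0,"ty":0,"tz":0.005,"wx":0,"wy":0,"wz":-7,"fingers":0},{"tx":0,"ty":0,"tz":0.005,"wx":0,"wy":0,"wz":-7,"fingers":0},{"tx":0,"ty":0,"tz":0.005,"wx":0,"wy":0,"wz":-7,"fingers":0},{"tx":0,"ty":0,"tz":0.005,"wx":0,"wy":0,"wz":-7,"fingers":0},{"tx":0,"ty":0,"tz":0.005,"wx":0,"wy":0,"wz":-7,"fingers":0},{"tx":0,"ty":0,"tz":0.005,"wx":0,"wy":0,"wz":-7.4,"fingers":0}]'
python3 - <<'E'
from h import *
from rig import manip
s=manip.state();print(s["joint_pos"].round(2),s["tcp_pos"])
print(R.from_rotvec(s["ee_rot"]).as_matrix().round(3))
d=manip.snapshot("wrist");cv2.imwrite("pics/w2.png",d["pixels"][:,:,::-1])
import pickle;pickle.dump((d,s),open("w2.pkl","wb"))
E
```

```text
clock: 2.15
tcp_pos: [0.544, -0.2511, 0.1809]
ee_rot: [-1.802, -2.573, 0.0]
force: [-0.6, 0.6, 0.6]
width: -0.002
grip_force: 0.0
clock: 3.15
tcp_pos: [0.5439, -0.2511, 0.1308]
ee_rot: [0.008, -3.141, -0.0]
force: [-0.4, 0.6, -0.6]
width: -0.0
grip_force: 0.0
[ 0.9   0.58 -0.7   1.75  0.45  0.98  1.6 ] [ 0.54393175 -0.25112669  0.13084284]
[[-1.    -0.005 -0.   ]
 [-0.005  1.     0.   ]
 [ 0.     0.    -1.   ]]
```

View pics/w2.png

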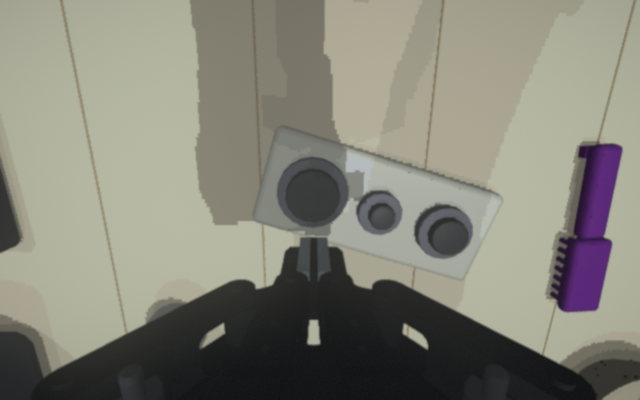

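The wrist view shows the key faces: large (313,194), small (382,216) and medium (448,237). I'll check these against the first measurement.

Run:
```python
from h import *
import pickle
d,s=pickle.load(open("w2.pkl","rb"))
for n,px,t in [("L",(313,194),(419,210.8)),("S",(382,216),(396.5,205)),("M",(448,237),(373.3,198.5))]:
    r=wray(d,s["tcp_pos"],s["ee_rot"],px); print(n,atz(*r,.04).round(4),tri([r,fray("top",t)]).round(4))
```

```text
L [ 0.5363 -0.2509  0.04  ] [ 0.5416 -0.2521  0.0253]
S [ 0.5545 -0.195   0.04  ] [ 0.5569 -0.1944  0.0356]
M [ 0.5726 -0.1391  0.04  ] [ 0.5749 -0.1371  0.0354]
```

```bash
python3 -m pendant '[{"tx":0.004,"ty":0,"tz":0.02,"wx":0,"wy":0,"wz":0,"fingers":0},{"tx":0,"ty":0,"tz":0.02,"wx":0,"wy":0,"wz":0,"fingers":0},{"tx":0,"ty":0,"tz":0.02,"wx":0,"wy":0,"wz":0,"fingers":0},{"tx":0,"ty":0,"tz":0.02,"wx":0,"wy":0,"wz":0,"fingers":0},{"tx":0,"ty":0,"tz":0.008,"wx":0,"wy":0,"wz":0,"fingers":0},{"tx":0,"ty":0,"tz":0.005,"wx":0,"wy":0,"wz":0,"fingers":0},{"tx":0,"ty":0,"tz":0.003,"wx":0,"wy":0,"wz":0,"fingers":0},{"tx":0,"ty":0,"tz":0.002,"wx":0,"wy":0,"wz":0,"fingers":0},{"tx":0,"ty":0,"tz":0,"wx":0,"wy":0,"wz":0,"fingers":0},{"tx":0,"ty":0,"tz":0,"wx":0,"wy":0,"wz":0,"fingers":0}]'
```

```text
clock: 4.2
tcp_pos: [0.5403, -0.2511, 0.0341]
ee_rot: [-0.0, 3.141, -0.001]
force: [-5.0, 2.6, 7.3]
width: 0.002
grip_force: 3.5
```

```bash
python3 -m pendant '[{"tx":0,"ty":0,"tz":0.002,"wx":0,"wy":0,"wz":0,"fingers":0},{"tx":0,"ty":0,"tz":0,"wx":0,"wy":0,"wz":0,"fingers":0},{"tx":0,"ty":0,"tz":0,"wx":0,"wy":0,"wz":0,"fingers":0},{"tx":0,"ty":0,"tz":0,"wx":0,"wy":0,"wz":0,"fingers":0},{"tx":0,"ty":0,"tz":0,"wx":0,"wy":0,"wz":0,"fingers":0},{"tx":0,"ty":0,"tz":0,"wx":0,"wy":0,"wz":0,"fingers":0},{"tx":0,"ty":0,"tz":0,"wx":0,"wy":0,"wz":0,"fingers":0},{"tx":0,"ty":0,"tz":0,"wx":0,"wy":0,"wz":0,"fingers":0},{"tx":0,"ty":0,"tz":0,"wx":0,"wy":0,"wz":0,"fingers":0},{"tx":0,"ty":0,"tz":0,"wx":0,"wy":0,"wz":0,"fingers":0}]'
```

```text
clock: 5.2
tcp_pos: [0.5405, -0.2512, 0.0336]
ee_rot: [-0.0, 3.141, -0.002]
force: [-14.2, 5.7, 36.7]
width: 0.003
grip_force: 17.8
```

Fully down: the force rose to a hard stop at z 0.0336. Next is the medium key.

```bash
python3 -m pendant '[{"tx":0,"ty":0,"tz":-0.01,"wx":0,"wy":0,"wz":0,"fingers":0},{"tx":0,"ty":0,"tz":-0.02,"wx":0,"wy":0,"wz":0,"fingers":0},{"tx":0,"ty":0,"tz":-0.02,"wx":0,"wy":0,"wz":0,"fingers":0},{"tx":-0.0085,"ty":0.0284,"tz":0,"wx":0,"wy":0,"wz":0,"fingers":0},{"tx":-0.0085,"ty":0.0284,"tz":0,"wx":0,"wy":0,"wz":0,"fingers":0},{"tx":-0.0085,"ty":0.0284,"tz":0,"wx":0,"wy":0,"wz":0,"fingers":0},{"tx":-0.0085,"ty":0.0284,"tz":0,"wx":0,"wy":0,"wz":0,"fingers":0},{"tx":0,"ty":0,"tz":0.015,"wx":0,"wy":0,"wz":0,"fingers":0},{"tx":0,"ty":0,"tz":0.015,"wx":0,"wy":0,"wz":0,"fingers":0},{"tx":0,"ty":0,"tz":0,"wx":0,"wy":0,"wz":0,"fingers":0}]'
python3 -m pendant '[{"tx":0,"ty":0,"tz":0.008,"wx":0,"wy":0,"wz":0,"fingers":0},{"tx":0,"ty":0,"tz":0.005,"wx":0,"wy":0,"wz":0,"fingers":0},{"tx":0,"ty":0,"tz":0.003,"wx":0,"wy":0,"wz":0,"fingers":0},{"tx":0,"ty":0,"tz":0.002,"wx":0,"wy":0,"wz":0,"fingers":0},{"tx":0,"ty":0,"tz":0.001,"wx":0,"wy":0,"wz":0,"fingers":0},{"tx":0,"ty":0,"tz":0,"wx":0,"wy":0,"wz":0,"fingers":0},{"tx":0,"ty":0,"tz":0,"wx":0,"wy":0,"wz":0,"fingers":0},{"tx":0,"ty":0,"tz":0,"wx":0,"wy":0,"wz":0,"fingers":0},{"tx":0,"ty":0,"tz":0,"wx":0,"wy":0,"wz":0,"fingers":0},{"tx":0,"ty":0,"tz":0,"wx":0,"wy":0,"wz":0,"fingers":0}]'
```

```text
clock: 6.2
tcp_pos: [0.5728, -0.1384, 0.0493]
ee_rot: [-0.001, -3.139, -0.0]
force: [-0.6, -0.6, -0.3]
width: 0.002
grip_force: 0.0
clock: 7.2
tcp_pos: [0.5742, -0.1383, 0.0337]
ee_rot: [0.0, 3.141, -0.003]
force: [-10.9, -3.3, 27.3]
width: 0.004
grip_force: 14.0
```

Medium key is fully down (27 N at z 0.0337). Next is the small one.

```bash
python3 -m pendant '[{"tx":0,"ty":0,"tz":-0.01,"wx":0,"wy":0,"wz":0,"fingers":0},{"tx":0,"ty":0,"tz":-0.02,"wx":0,"wy":0,"wz":0,"fingers":0},{"tx":0,"ty":0,"tz":-0.02,"wx":0,"wy":0,"wz":0,"fingers":0},{"tx":0.009,"ty":-0.028,"tz":0,"wx":0,"wy":0,"wz":0,"fingers":0},{"tx":0.009,"ty":-0.0285,"tz":0,"wx":0,"wy":0,"wz":0,"fingers":0},{"tx":0,"ty":0,"tz":0,"wx":0,"wy":0,"wz":0,"fingers":0},{"tx":0,"ty":0,"tz":0,"wx":0,"wy":0,"wz":0,"fingers":0},{"tx":0,"ty":0,"tz":0.015,"wx":0,"wy":0,"wz":0,"fingers":0},{"tx":0,"ty":0,"tz":0.015,"wx":0,"wy":0,"wz":0,"fingers":0},{"tx":0,"ty":0,"tz":0,"wx":0,"wy":0,"wz":0,"fingers":0}]'
python3 -m pendant '[{"tx":0,"ty":0,"tz":0.008,"wx":0,"wy":0,"wz":0,"fingers":0},{"tx":0,"ty":0,"tz":0.005,"wx":0,"wy":0,"wz":0,"fingers":0},{"tx":0,"ty":0,"tz":0.003,"wx":0,"wy":0,"wz":0,"fingers":0},{"tx":0,"ty":0,"tz":0.002,"wx":0,"wy":0,"wz":0,"fingers":0},{"tx":0,"ty":0,"tz":0.001,"wx":0,"wy":0,"wz":0,"fingers":0},{"tx":0,"ty":0,"tz":0,"wx":0,"wy":0,"wz":0,"fingers":0},{"tx":0,"ty":0,"tz":0,"wx":0,"wy":0,"wz":0,"fingers":0},{"tx":0,"ty":0,"tz":0,"wx":0,"wy":0,"wz":0,"fingers":0},{"tx":0,"ty":0,"tz":0,"wx":0,"wy":0,"wz":0,"fingers":0},{"tx":0,"ty":0,"tz":0,"wx":0,"wy":0,"wz":0,"fingers":0}]'
```

```text
clock: 8.2
tcp_pos: [0.5549, -0.1928, 0.0497]
ee_rot: [0.003, -3.138, -0.002]
force: [0.1, 0.8, -0.4]
width: -0.001
grip_force: 0.0
clock: 9.2
tcp_pos: [0.5562, -0.1937, 0.034]
ee_rot: [-0.001, 3.141, -0.0]
force: [-4.8, 3.4, 13.5]
width: 0.001
grip_force: 6.5
```

Small key is at 13.5 N. I'll push 1 mm more to be sure, then lift and go towards the cap.

```bash
python3 -m pendant '[{"tx":0,"ty":0,"tz":0.001,"wx":0,"wy":0,"wz":0,"fingers":0},{"tx":0,"ty":0,"tz":0,"wx":0,"wy":0,"wz":0,"fingers":0},{"tx":0,"ty":0,"tz":0,"wx":0,"wy":0,"wz":0,"fingers":0},{"tx":0,"ty":0,"tz":-0.01,"wx":0,"wy":0,"wz":0,"fingers":0},{"tx":0,"ty":0,"tz":-0.04,"wx":0,"wy":0,"wz":0,"fingers":0},{"tx":0,"ty":0,"tz":-0.04,"wx":0,"wy":0,"wz":0,"fingers":0},{"tx":0,"ty":0,"tz":-0.04,"wx":0,"wy":0,"wz":0,"fingers":0},{"tx":0,"ty":0,"tz":-0.04,"wx":0,"wy":0,"wz":0,"fingers":0},{"tx":0,"ty":0,"tz":-0.04,"wx":0,"wy":0,"wz":0,"fingers":0},{"tx":0,"ty":0,"tz":-0.025,"wx":0,"wy":0,"wz":0,"fingers":0}]'
python3 -m pendant '[{"tx":0.016,"ty":0.043,"tz":0,"wx":0,"wy":0,"wz":0,"fingers":1},{"tx":0.016,"ty":0.043,"tz":0,"wx":0,"wy":0,"wz":0,"fingers":1},{"tx":0.016,"ty":0.043,"tz":0,"wx":0,"wy":0,"wz":0,"fingers":1},{"tx":0.016,"ty":0.043,"tz":0,"wx":0,"wy":0,"wz":0,"fingers":1},{"tx":0.016,"ty":0.043,"tz":0,"wx":0,"wy":0,"wz":0,"fingers":1},{"tx":0.016,"ty":0.043,"tz":0,"wx":0,"wy":0,"wz":0,"fingers":1},{"tx":0,"ty":0.043,"tz":0,"wx":0,"wy":0,"wz":0,"fingers":1},{"tx":0,"ty":0.043,"tz":0,"wx":0,"wy":0,"wz":0,"fingers":1},{"tx":0,"ty":0.043,"tz":0,"wx":0,"wy":0,"wz":0,"fingers":1},{"tx":0,"ty":0.043,"tz":0,"wx":0,"wy":0,"wz":0,"fingers":1}]'
python3 - <<'E'
from h import *
from rig import manip
s=manip.state();print(s["joint_pos"].round(2),s["tcp_pos"])
print(R.from_rotvec(s["ee_rot"]).as_matrix().round(3))
d=manip.snapshot("wrist");cv2.imwrite("pics/w3.png",d["pixels"][:,:,::-1])
import pickle;pickle.dump((d,s),open("w3.pkl","wb"))
E
```

```text
clock: 10.2
tcp_pos: [0.5566, -0.1941, 0.2705]
ee_rot: [-0.001, 3.139, -0.002]
force: [0.1, 0.2, -0.5]
width: 0.0
grip_force: 0.0
clock: 11.2
tcp_pos: [0.4598, 0.2374, 0.2676]
ee_rot: [0.0, 3.141, -0.001]
force: [1.5, -1.4, -0.2]
width: 1.001
grip_force: 0.0
[ 0.3   0.33 -1.01  1.81  0.3   1.17  0.77] [0.45982292 0.23737644 0.26755044]
[[-1.     0.     0.001]
 [ 0.     1.    -0.   ]
 [-0.001 -0.    -1.   ]]
```

View pics/w3.png

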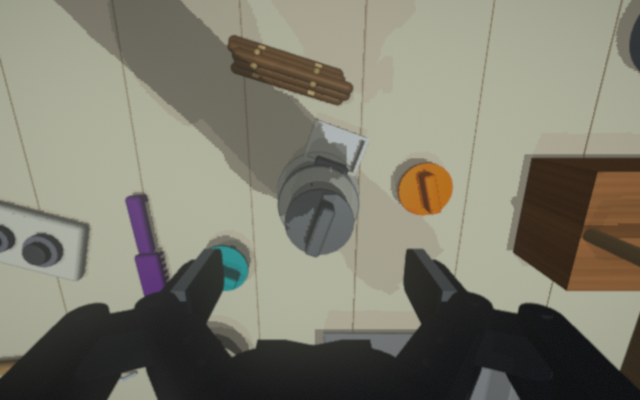

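The wrist view shows the grey cap with its disc near (320,219) and its wing from about (326,200) to (312,250). I'll enlarge it for the wing.

Run:
```python
import cv2
t=cv2.imread("pics/w3.png");cv2.imwrite("pics/crop3.png",cv2.convertScaleAbs(cv2.resize(t[175:265,260:380],(800,600),interpolation=cv2.INTER_CUBIC),alpha=1.8))
```

```text
(no output)
```

View pics/crop3.png

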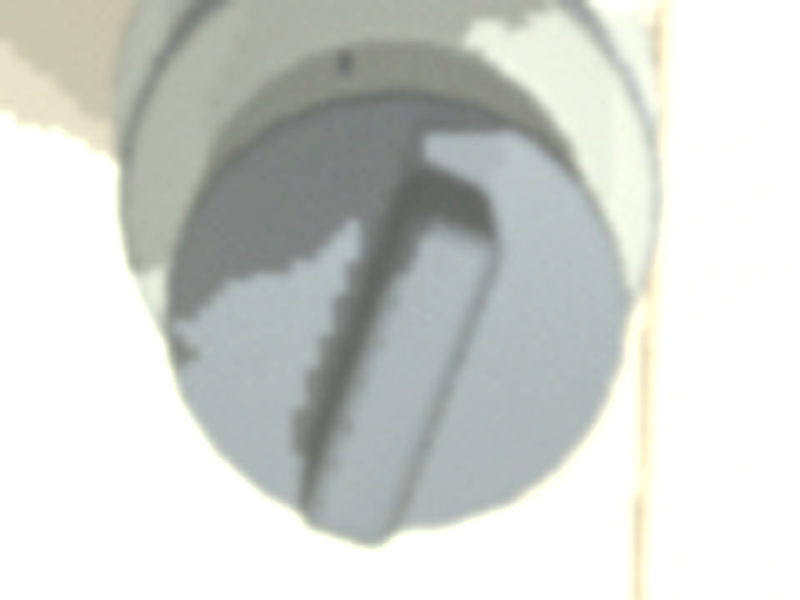

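Run:
```python
from h import *
import pickle
d,s=pickle.load(open("w3.pkl","rb"))
W=lambda px:wray(d,s["tcp_pos"],s["ee_rot"],px)
print("wing",atz(*W((320.3,231.7)),.152),tri([W((320.3,231.7)),fray("top",(212,231.5))]))
print("disc",atz(*W((320,221.5)),.126),tri([W((320,221.5)),fray("top",(214,231.8)),fray("scene",(373.8,131.5))]))
a=atz(*W((329,209.8)),.152);b=atz(*W((311.75,253.75)),.152);v=b-a;print(v,np.degrees(np.arctan2(v[1],v[0])))
```

```text
wing [0.49464521 0.24413198 0.152     ] [0.49740041 0.24336516 0.14386867]
disc [0.49446748 0.24441684 0.126     ] [0.49665591 0.24387625 0.12127603]
[ 0.04298847 -0.01544544  0.        ] -19.762987295584683
```

```bash
python3 -m pendant '[{"tx":-0.018,"ty":0.0033,"tz":0,"wx":0,"wy":0,"wz":0,"fingers":1},{"tx":-0.018,"ty":0.0033,"tz":0,"wx":0,"wy":0,"wz":0,"fingers":1},{"tx":0,"ty":0,"tz":0.02,"wx":0,"wy":0,"wz":6.3,"fingers":1},{"tx":0,"ty":0,"tz":0.02,"wx":0,"wy":0,"wz":6.3,"fingers":1},{"tx":0,"ty":0,"tz":0.02,"wx":0,"wy":0,"wz":6.3,"fingers":1},{"tx":0,"ty":0,"tz":0.02,"wx":0,"wy":0,"wz":0,"fingers":1},{"tx":0,"ty":0,"tz":0.02,"wx":0,"wy":0,"wz":0,"fingers":1},{"tx":0,"ty":0,"tz":0.015,"wx":0,"wy":0,"wz":0,"fingers":1},{"tx":0,"ty":0,"tz":0.01,"wx":0,"wy":0,"wz":0,"fingers":1},{"tx":0,"ty":0,"tz":0,"wx":0,"wy":0,"wz":0,"fingers":1}]'
python3 - <<'E'
from h import *
from rig import manip
s=manip.state();print(s["joint_pos"].round(2),s["tcp_pos"],s["force"])
print(R.from_rotvec(s["ee_rot"]).as_matrix().round(3))
d=manip.snapshot("wrist");im=d["pixels"][:,:,::-1]
cv2.imwrite("pics/w4.png",cv2.convertScaleAbs(im,alpha=1.6))
E
```

```text
clock: 12.25
tcp_pos: [0.4955, 0.2423, 0.1414]
ee_rot: [-0.515, -3.098, 0.001]
force: [-0.3, -0.0, -0.6]
width: 1.0
grip_force: 0.0
[ 0.12  0.52 -0.82  1.86  0.46  0.96  0.35] [0.49554716 0.24234076 0.14143996] [-0.30577212 -0.04318093 -0.57386626]
[[-0.946  0.323 -0.001]
 [ 0.323  0.946 -0.   ]
 [ 0.001 -0.001 -1.   ]]
```

View pics/w4.png

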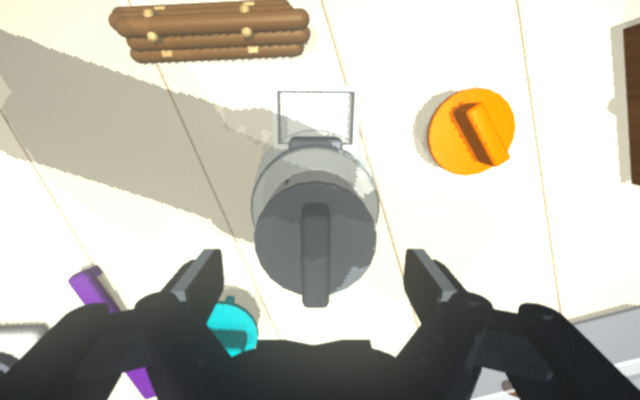

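The wing now runs vertically in the picture, centred at x≈316 between the fingers (midpoint about 313), so it is aligned. Lower and close.

```bash
python3 -m pendant '[{"tx":0,"ty":0.001,"tz":0.006,"wx":0,"wy":0,"wz":0,"fingers":1},{"tx":0,"ty":0,"tz":0.005,"wx":0,"wy":0,"wz":0,"fingers":1},{"tx":0,"ty":0,"tz":0,"wx":0,"wy":0,"wz":0,"fingers":0},{"tx":0,"ty":0,"tz":0,"wx":0,"wy":0,"wz":0,"fingers":0},{"tx":0,"ty":0,"tz":0,"wx":0,"wy":0,"wz":0,"fingers":0},{"tx":0,"ty":0,"tz":0,"wx":0,"wy":0,"wz":0,"fingers":0},{"tx":0,"ty":0,"tz":0,"wx":0,"wy":0,"wz":0,"fingers":0},{"tx":0,"ty":0,"tz":0,"wx":0,"wy":0,"wz":0,"fingers":0},{"tx":0,"ty":0,"tz":0,"wx":0,"wy":0,"wz":0,"fingers":0},{"tx":0,"ty":0,"tz":0,"wx":0,"wy":0,"wz":0,"fingers":0}]'
python3 -c "
from rig import manip
s=manip.state();print(s['moment'],s['joint_pos'])"
```

```text
clock: 13.3
tcp_pos: [0.4964, 0.2436, 0.1316]
ee_rot: [0.515, 3.099, 0.0]
force: [-1.4, -2.1, 6.1]
width: 0.153
grip_force: 59.1
[-0.18780858  0.21520391  0.04093084] [ 0.11463386  0.5352984  -0.80554895  1.86301603  0.47165889  0.94405618
  0.33515966]
```

Gripped. First try anticlockwise (−wz), gently.

```bash
python3 -m pendant '[{"tx":0,"ty":0,"tz":-0.0005,"wx":0,"wy":0,"wz":-1.5,"fingers":0},{"tx":0,"ty":0,"tz":0,"wx":0,"wy":0,"wz":-1.5,"fingers":0},{"tx":0,"ty":0,"tz":0,"wx":0,"wy":0,"wz":-1.5,"fingers":0},{"tx":0,"ty":0,"tz":0,"wx":0,"wy":0,"wz":-1.5,"fingers":0},{"tx":0,"ty":0,"tz":0,"wx":0,"wy":0,"wz":-1.5,"fingers":0},{"tx":0,"ty":0,"tz":0,"wx":0,"wy":0,"wz":-1.5,"fingers":0},{"tx":0,"ty":0,"tz":0,"wx":0,"wy":0,"wz":-1.5,"fingers":0},{"tx":0,"ty":0,"tz":0,"wx":0,"wy":0,"wz":-1.5,"fingers":0},{"tx":0,"ty":0,"tz":0,"wx":0,"wy":0,"wz":0,"fingers":0},{"tx":0,"ty":0,"tz":0,"wx":0,"wy":0,"wz":0,"fingers":0}]'
python3 -c "
from rig import manip
from h import *
s=manip.state();M=R.from_rotvec(s['ee_rot']).as_matrix();print(s['moment'],np.degrees(np.arctan2(M[1,0],M[0,0])))"
```

```text
clock: 14.3
tcp_pos: [0.4962, 0.2435, 0.1318]
ee_rot: [-0.189, -3.136, -0.0]
force: [-0.2, 0.7, -1.4]
width: 0.149
grip_force: 58.4
[0.04276864 0.00251617 0.00475155] 173.1083545956597
```

```bash
python3 -m pendant '[{"tx":0,"ty":0,"tz":0,"wx":0,"wy":0,"wz":-1.5,"fingers":0},{"tx":0,"ty":0,"tz":0,"wx":0,"wy":0,"wz":-1.5,"fingers":0},{"tx":0,"ty":0,"tz":0,"wx":0,"wy":0,"wz":-1.5,"fingers":0},{"tx":0,"ty":0,"tz":0,"wx":0,"wy":0,"wz":-1.5,"fingers":0},{"tx":0,"ty":0,"tz":0,"wx":0,"wy":0,"wz":-1.5,"fingers":0},{"tx":0,"ty":0,"tz":0,"wx":0,"wy":0,"wz":-1.5,"fingers":0},{"tx":0,"ty":0,"tz":0,"wx":0,"wy":0,"wz":0,"fingers":0},{"tx":0,"ty":0,"tz":0,"wx":0,"wy":0,"wz":0,"fingers":0},{"tx":0,"ty":0,"tz":0,"wx":0,"wy":0,"wz":0,"fingers":0},{"tx":0,"ty":0,"tz":0,"wx":0,"wy":0,"wz":0,"fingers":0}]'
python3 -c "
from rig import manip
from h import *
s=manip.state();M=R.from_rotvec(s['ee_rot']).as_matrix();print(s['moment'],np.degrees(np.arctan2(M[1,0],M[0,0])))"
```

```text
clock: 15.3
tcp_pos: [0.4962, 0.2435, 0.1318]
ee_rot: [0.058, -3.141, 0.0]
force: [-0.2, -0.7, -0.9]
width: 0.15
grip_force: 58.4
[-0.03082923  0.00160129  0.02719841] -177.88242219822334
```

There is no stop after 21° and no moment, so anticlockwise is the right way. I'll turn about 46° more.

```bash
python3 -m pendant '[{"tx":0,"ty":0,"tz":0,"wx":0,"wy":0,"wz":-5,"fingers":0},{"tx":0,"ty":0,"tz":0,"wx":0,"wy":0,"wz":-5,"fingers":0},{"tx":0,"ty":0,"tz":0,"wx":0,"wy":0,"wz":-5,"fingers":0},{"tx":0,"ty":0,"tz":0,"wx":0,"wy":0,"wz":-5,"fingers":0},{"tx":0,"ty":0,"tz":0,"wx":0,"wy":0,"wz":-5,"fingers":0},{"tx":0,"ty":0,"tz":0,"wx":0,"wy":0,"wz":-5,"fingers":0},{"tx":0,"ty":0,"tz":0,"wx":0,"wy":0,"wz":-5,"fingers":0},{"tx":0,"ty":0,"tz":0,"wx":0,"wy":0,"wz":-5,"fingers":0},{"tx":0,"ty":0,"tz":0,"wx":0,"wy":0,"wz":-5,"fingers":0},{"tx":0,"ty":0,"tz":0,"wx":0,"wy":0,"wz":-1,"fingers":0}]'
python3 -m pendant '[{"tx":0,"ty":0,"tz":0,"wx":0,"wy":0,"wz":0,"fingers":0},{"tx":0,"ty":0,"tz":0,"wx":0,"wy":0,"wz":0,"fingers":0},{"tx":0,"ty":0,"tz":-0.001,"wx":0,"wy":0,"wz":0,"fingers":0},{"tx":0,"ty":0,"tz":-0.001,"wx":0,"wy":0,"wz":0,"fingers":0},{"tx":0,"ty":0,"tz":-0.001,"wx":0,"wy":0,"wz":0,"fingers":0},{"tx":0,"ty":0,"tz":-0.001,"wx":0,"wy":0,"wz":0,"fingers":0},{"tx":0,"ty":0,"tz":-0.001,"wx":0,"wy":0,"wz":0,"fingers":0},{"tx":0,"ty":0,"tz":0,"wx":0,"wy":0,"wz":0,"fingers":0},{"tx":0,"ty":0,"tz":0,"wx":0,"wy":0,"wz":0,"fingers":0},{"tx":0,"ty":0,"tz":0,"wx":0,"wy":0,"wz":0,"fingers":0}]'
python3 -c "
from rig import manip
from h import *
s=manip.state();M=R.from_rotvec(s['ee_rot']).as_matrix();print(s['moment'],np.degrees(np.arctan2(M[1,0],M[0,0])),M[:,2])"
```

```text
clock: 16.3
tcp_pos: [0.4962, 0.2435, 0.1317]
ee_rot: [1.284, -2.867, -0.001]
force: [0.3, 0.1, -0.4]
width: 0.149
grip_force: 58.5
clock: 17.3
tcp_pos: [0.4962, 0.2435, 0.1368]
ee_rot: [1.281, -2.869, -0.0]
force: [1.2, 0.0, -1.7]
width: 0.146
grip_force: 58.5
[ 0.02074084 -0.03770438 -0.02962027] -131.87794477501382 [-1.05788252e-04  5.88099477e-05 -9.99999993e-01]
```

It rose 5 mm with only the cap's weight on the wrist, so it is free. Lift straight up and hold.

```bash
python3 -m pendant '[{"tx":0,"ty":0,"tz":-0.005,"wx":0,"wy":0,"wz":0,"fingers":0},{"tx":0,"ty":0,"tz":-0.008,"wx":0,"wy":0,"wz":0,"fingers":0},{"tx":0,"ty":0,"tz":-0.011,"wx":0,"wy":0,"wz":0,"fingers":0},{"tx":0,"ty":0,"tz":-0.012,"wx":0,"wy":0,"wz":0,"fingers":0},{"tx":0,"ty":0,"tz":-0.014,"wx":0,"wy":0,"wz":0,"fingers":0},{"tx":0,"ty":0,"tz":-0.014,"wx":0,"wy":0,"wz":0,"fingers":0},{"tx":0,"ty":0,"tz":-0.012,"wx":0,"wy":0,"wz":0,"fingers":0},{"tx":0,"ty":0,"tz":-0.01,"wx":0,"wy":0,"wz":0,"fingers":0},{"tx":0,"ty":0,"tz":-0.006,"wx":0,"wy":0,"wz":0,"fingers":0},{"tx":0,"ty":0,"tz":-0.003,"wx":0,"wy":0,"wz":0,"fingers":0}]'
python3 -m pendant '[{"tx":0,"ty":0,"tz":0,"wx":0,"wy":0,"wz":0,"fingers":0},{"tx":0,"ty":0,"tz":0,"wx":0,"wy":0,"wz":0,"fingers":0},{"tx":0,"ty":0,"tz":0,"wx":0,"wy":0,"wz":0,"fingers":0},{"tx":0,"ty":0,"tz":0,"wx":0,"wy":0,"wz":0,"fingers":0},{"tx":0,"ty":0,"tz":0,"wx":0,"wy":0,"wz":0,"fingers":0},{"tx":0,"ty":0,"tz":0,"wx":0,"wy":0,"wz":0,"fingers":0},{"tx":0,"ty":0,"tz":0,"wx":0,"wy":0,"wz":0,"fingers":0},{"tx":0,"ty":0,"tz":0,"wx":0,"wy":0,"wz":0,"fingers":0},{"tx":0,"ty":0,"tz":0,"wx":0,"wy":0,"wz":0,"fingers":0},{"tx":0,"ty":0,"tz":0,"wx":0,"wy":0,"wz":0,"fingers":0}]'
python3 - <<'E'
from rig import manip
import cv2
im=manip.snapshot("scene")["pixels"][:,:,::-1]
cv2.imwrite("pics/s5.png",cv2.convertScaleAbs(cv2.resize(im[50:290,180:500],(800,600)),alpha=1.3))
E
```

```text
clock: 18.3
tcp_pos: [0.4963, 0.2435, 0.2323]
ee_rot: [-1.281, 2.868, -0.0]
force: [-0.1, 0.2, -1.1]
width: 0.151
grip_force: 58.5
clock: 19.3
tcp_pos: [0.4962, 0.2435, 0.2318]
ee_rot: [1.281, -2.869, -0.0]
force: [0.3, -0.3, -1.0]
width: 0.15
grip_force: 58.5
```

View pics/s5.png

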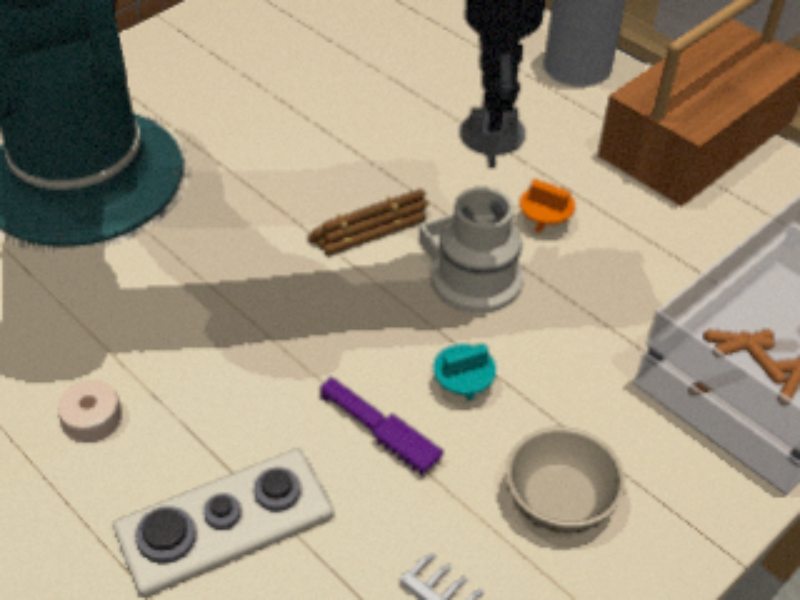

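The cap hangs level at (492,130), above the open neck at (483,207). The keys are up and the other things are where they were.

```bash
python3 -c "
from rig import manip
print(manip.sign_off())"
```

```text
the job is handed in; nothing more can be done
None
```

The job is handed in at about 19 s: I pressed the keys large, medium, small, and the cap came loose anticlockwise; the gripper holds it level about 100 mm above the open neck.

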